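Turn the recipe binder to the next recipe and fit its splash cover

ROBOT

A 6-joint arm with a two-finger parallel gripper is mounted at the origin on the work surface. World frame = base frame: x ahead of the robot, y to its left, z up, the work surface at z = 0. Lengths are in m, angles in rad, forces in N, time in s.
With the tool pointing down it reaches from about 0.25 to 0.775 m from the base axis. Payload 4 kg.
Tool frame: the origin (TCP) lies at the very end of the fingers, on their centre line; the grasp point (between the pads) lies 19 mm behind it; y points along the fingers, x is the direction in which the jaws open and shut, and the axes are right-handed (so a half turn about y gives the same grasp; the last joint's range is limited). The gripper opens to 94 mm and grips with 3 to 60 N. Pads are 16 mm wide; open, the fingers measure 119 mm over their backs; the gripper's body (75 mm by 177 mm) begins 78 mm behind the grasp point.
Start: joints at [-1.29, 0.087, 1.371, -0, 1.684, -0.103], TCP at [0.206, -0.51, 0.206] pointing down, gripper open.
Joint ranges: [-3.1, 3.1], [-0.76, 2.03], [0.27, 2.55], [-1.08, 4.22], [0.17, 2.65], [-2.57, 2.57]. Speed limits (rad/s): [2.79, 2.79, 3.14, 3.14, 3.14, 3.14].

INTERFACE

Orientations are given as [roll, pitch, yaw] about the fixed x, y, z axes, in that order (R = Rz(yaw) Ry(pitch) Rx(roll)).
In Python, from bench import robot gives the robot as it stands.
- The arm moves only by the shell command python3 -m handwheel 'ROWS' [OPENING]. ROWS is JSON, a list of rows, each an object with "delta_pos": the shift along the tool's x, y, z in mm, a list of three; "yaw": the turn about the tool's y in rad. A call has 1 to 12 rows; each row is the pose to reach, as a shift and turn from the pose commanded when the call began, along the tool's axes at that moment; what a row does not reach only later rows make up. A row lasts 1/10 s, in which the tool goes at most 50 mm and 8.59 degrees, less where a joint would pass 70% of its speed; a pose out of reach is approached as far as the arm can. A call with a gripper value outside its range is refused whole. OPENING is the closure in counts, from 0 (fully open) to 255 (shut), set as the call begins (- or left out, the last holds). The fingers move at their own pace and stop on an object; the grip force is fixed at half the most. Time passes only in rows, so rows that repeat a pose let the fingers close. It gives the time, the measured TCP pose, the force and the opening at its end, in the units of the state.
- robot.get_obs(): the state, without advancing time (a new reading comes with each control period).
- robot.snapshot(name): name is "side" or "top"; returns a dict with "image" (400x640x3 uint8, red, green, blue), "fx", "fy", "cx", "cy" (pixels), "rvec" (rotation vector, rad) and "tvec" (3), from world to camera coordinates, as OpenCV has them. Camera axes: x right, y down, z forward; pixel columns grow to the right and rows downward; lengths in m; the calibration is good to about 2 mm. A picture is of the moment at which its call begins. There is no depth.
- robot.close_job(): hands the job in, once; it reports no verdict.
The state is a dict: "time": time; "joint_positions": joint angles; "qvel": joint speeds; "joint_torque": joint torques, N m; "tool_pos": TCP position; "ee_rot": TCP orientation; "wrist_force": force on the tool from outside, world axes, zero at the start; "wrist_torque": the same for the moment, N m; "width": finger opening in m.
Only numpy, scipy, OpenCV 4.12 (cv2) and the standard library are available. Lean on these libraries where they do the work, as an engineer would, in place of code of your own. Each camera call takes 0.05 s, during which the arm holds its last target.

TASK

Turn the recipe stand on to its next recipe: take the topmost leaf on the right by its tab, turn it over across the rings and lay it flat on the left, leaving the leaves beneath it where they are. Then pick up the clear splash cover by its handle, slip its thin front edge under the steel lip along the front of the stand with the back end still raised, and lower the back end without letting it drop until the cover lies flat and square on the right-hand page, in front of the rear stop. Leave everything else on the counter where it is.

Things in the scene. Friction and masses are not known exactly. Their poses are not given: they have to be found in the camera images.
- stand: low wooden recipe stand, fixed. Origin on the counter below the middle ring; x away from the reader along the ring axis, y to the reader's left, z up. Base board 14 mm thick, from x = -124 to +106 mm, y = +-130 mm. Three rings down its middle, up to 58 mm high and 22 mm to each side. Right-hand page: y = -24 to -126, x = +-90 mm, surface 33.5 mm high once the top leaf is turned away.
- ring_axis (a point): centre of the middle ring, 36 mm above the counter on the stand's origin; axes as the stand. The leaves turn about the line through it along the stand's x. The rings are 60 mm apart.
- lip (a point): lower corner of the steel lip's rear edge, in the middle of the right-hand page, where the fitted cover is centred sideways: at x -97, y -77, z 49 mm from the stand's origin, axes as the stand. The lip, 3 mm thick, runs along the whole front on a wooden ledge whose rear face is at x = -110 mm: a pocket 13 mm deep, its floor 33 mm high, open towards the page.
- rear_stop (a point): middle of the top front edge of the wooden strip along the back of the stand, behind the right-hand page: at x +94, y -77, z 46 mm from the stand's origin. From the ledge under the lip to this strip there are 204 mm for the 196 mm long cover.
- top_leaf (a joint): angle of the topmost leaf about the ring axis (rad): 0 flat on the right (-y), 1.57 upright, 3.14 flat on the left (+y). Light (50 to 100 g), freely hinged: let go, it falls to the nearer side, damped. A stiff white board 4 mm thick, 180 mm along the rings, reaching 126 mm out from the ring axis.
- tab (a point): centre of the top leaf's tab, 146 mm from the ring axis, half-way along the leaf, 36 mm high when flat on either side. Tab 28 mm wide (along the rings), 4 mm thick, sticking out from 126 to 158 mm, clear of the board. Held by its two side edges it pivots between the fingertips as the leaf turns; tips over 12 mm past its centre would meet the leaf's edge. Its x along the rings, y to the rings.
- next_leaf (a joint): angle of the leaf just below (rad), hinged in the same way: 0 flat on the right. It must stay there (below 0.35).
- next_tab (a point): centre of the outer part of the next leaf's tab: the same size, 62 mm nearer the reader than the top leaf's tab and 5 mm lower. A fixed tab of a card turned earlier sticks out on the left, 62 mm farther back.
- cover_grip (a point): centre of the cover's handle: dark wooden bar 66 mm long (y), 12 mm wide (x), 12 mm high, on two 8 mm posts 54 mm apart, its centre 31 mm above the underside, 21 mm clear above the pane. Cover: clear pane in a 6 mm steel frame, 196 mm (x) by 94 mm, 0.17 to 0.34 kg, balanced close to the handle; starts flat on the counter. Its x runs from front to back edge; fitted, its axes agree with the stand's.
- cover_tongue (a point): middle of the lower corner of the cover's front edge, a plain steel tongue 4 mm thick and 90 mm wide standing 26 mm out of the frame; 116 mm in front of the handle (cover's -x), 31 mm below its centre. This edge goes under the lip.
- cover_far (a point): middle of the lower corner of the cover's back edge, 80 mm behind the handle (cover's +x), 31 mm below its centre.
- cover: the splash cover itself; origin at the middle of its underside, 98 mm from the front and back edges.
- pizza_plate: bystander: small pizza on a white plate, 214 mm across, 30 mm high, origin under its centre
- pepper_mill: bystander: dark wooden pepper mill, 56 mm across, 146 mm high, origin under its centre
- spice_jar: bystander: amber glass jar with steel cap, 42 mm across, 75 mm high, origin under its centre
- prep_bowl: bystander: white bowl, 110 mm across, 48 mm high, origin under its centre
- oil_bottle: bystander: green glass bottle, 56 mm across, 150 mm high, origin under its centre
- turner: bystander: turner with wooden handle, 260 mm long, lying on the counter
- timer: bystander: white kitchen timer, 26 by 60 mm, 52 mm high, origin under its centre
There are look-alikes about, which are no part of the job. What is shaped like the cover but red is not meant.

How it is judged:
On the way, in this order (a step that is already met when the one before it is completed fails the run):
1. the top leaf is turned across the rings and lies on the left (value of joint top_leaf above 3 rad), for 0.2 s.
2. the cover's front edge is under the lip while its back end is still raised (x of cover_tongue in the frame of stand between -0.114 and -0.099 m and z of cover_tongue in the frame of stand between 0.025 and 0.047 m and z of cover_far in the frame of stand above 0.044 m), for 0.05 s.
At the end, for the whole second after the job is handed in: Top leaf flat on the left (within 0.09 rad), next leaf flat on the right; cover flat (0.04 rad) and square (0.1 rad) on the right page, front edge at least 2 mm under the lip, within 12 mm of the page's middle sideways, back end down before the rear stop; at rest (value of joint top_leaf above 3.05 rad and value of joint next_leaf below 0.06 rad and x of cover_tongue in the frame of stand between -0.114 and -0.099 m and y of cover_tongue in the frame of stand between -0.089 and -0.065 m and z of cover_tongue in the frame of stand below 0.04 m and z of cover_far in the frame of stand below 0.038 m and angle between cover_grip's own z axis and vertical below 0.04 rad and angle between the x axis of cover and the x axis of stand, either way round below 0.1 rad and linear speed of cover below 0.02 m/s); the robot touches nothing.
It fails at once if the leaf under the top one is lifted (value of joint next_leaf above 0.35 rad).
It fails at once if the cover is dropped or let fall shut (angular speed of cover above 4.5 rad/s).
It fails at once if another thing on the counter is displaced by more than 40 mm or knocked over (distance of any of pizza_plate, pepper_mill, spice_jar, prep_bowl, oil_bottle, turner, timer from where it was at the start of the episode above 0.04 m or angle between any of pepper_mill, spice_jar, oil_bottle's own z axis and vertical above 0.6 rad).
It also fails if it takes over 61 s, if anything falls off the work surface, if the arm or the gripper's body presses on something with over 40 N, if the wrist force passes 120 N, or if a joint passes its speed limit or range.

## Working session

There is one attempt and no reset: what is moved stays moved. The work goes in short steps, Python scripts to look and compute and a shell command to move; the robot and the scene stay as the last step left them, time stands still between calls to the robot, and variables do not carry over. Pictures are saved under pics/ and viewed, and the job is handed in when it is done.

```bash
mkdir -p pics; ls; python3 - <<'E'
from bench import robot
import cv2,json,pickle
print(robot.get_obs())
for n in("side","top"):
    s=robot.snapshot(n); pickle.dump(s,open(f"pics/{n}0.pkl","wb"))
    cv2.imwrite(f"pics/{n}0.png",s["image"][:,:,::-1]); print(n,{k:v for k,v in s.items() if k!="image"})
E
```

```text
pics
{'time': 0.0, 'joint_positions': array([-1.29009473e+00,  8.79304871e-02,  1.37226042e+00, -2.31164279e-05,
        1.68360177e+00, -1.03073207e-01]), 'qvel': array([ 6.18846210e-04,  2.40888134e-06, -9.90295876e-04, -1.81697754e-03,
       -1.54553689e-03, -7.81206067e-04]), 'joint_torque': array([-2.25005773e-03, -3.40184748e+01, -3.02428508e+01,  7.14781671e-02,
        3.27681494e-02, -1.62779343e-04]), 'tool_pos': array([ 0.2057793 , -0.50945202,  0.20431446]), 'ee_rot': array([-1.57059282,  0.00219071, -1.18702388]), 'wrist_force': array([ 0.19753722, -0.86274908, -0.23314299]), 'wrist_torque': array([ 0.05419831,  0.00132189, -0.04439457]), 'width': 0.09421718967332696}
side {'fx': 395.8391301532872, 'fy': 395.8391301532872, 'cx': 315.1376679712266, 'cy': 202.261825646519, 'rvec': array([ 0.7697661 , -2.41724156,  1.29963862]), 'tvec': array([0.42446598, 0.21278779, 0.86417787])}
top {'fx': 363.84544766873563, 'fy': 363.84544766873563, 'cx': 324.3927376161722, 'cy': 197.60765301003332, 'rvec': array([ 2.17276716, -2.17934732,  0.09096322]), 'tvec': array([0.00950902, 0.56485368, 1.17290427])}
```

View pics/side0.png

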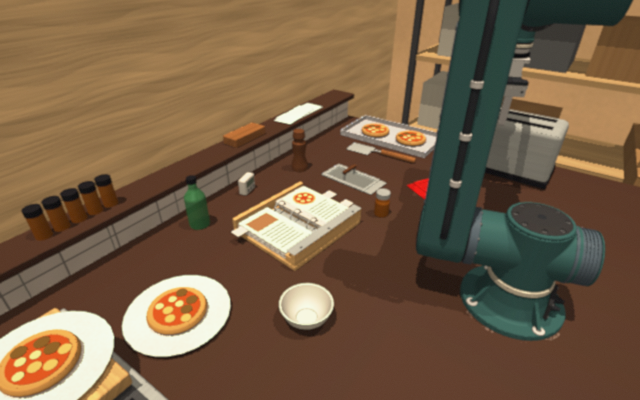

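View pics/top0.png

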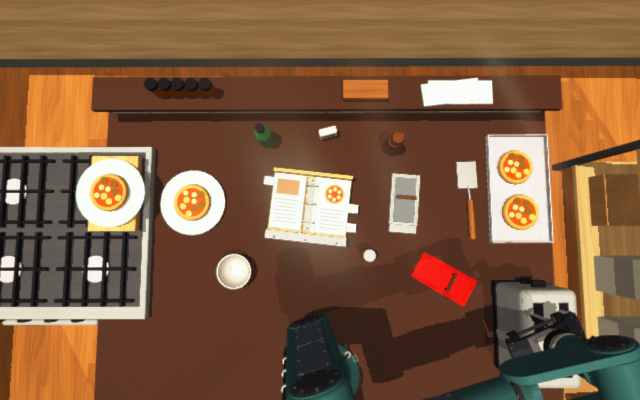

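```bash
python3 - <<'E'
import cv2
t=cv2.imread("pics/top0.png");s=cv2.imread("pics/side0.png")
cv2.imwrite("pics/c1.png",cv2.resize(t[155:255,255:435],None,fx=4.4,fy=4.4,interpolation=cv2.INTER_CUBIC))
cv2.imwrite("pics/c2.png",cv2.resize(s[145:275,225:405],None,fx=4.4,fy=4.4,interpolation=cv2.INTER_CUBIC))
E
```

```text
(no output)
```

View pics/c1.png

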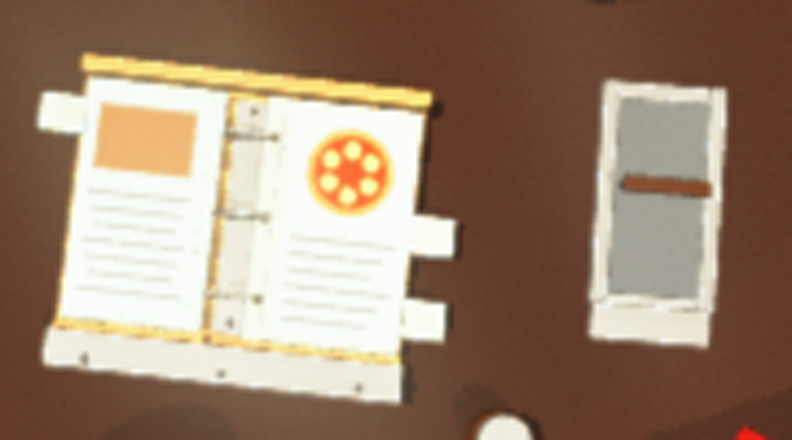

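View pics/c2.png

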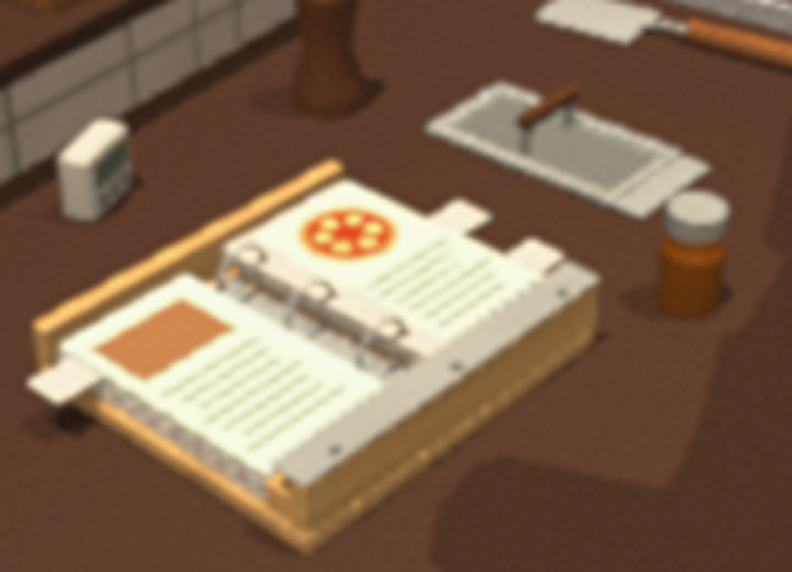

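Seen in the top view: the clear cover is at about (404,203). It has a white steel frame, a brown handle and a tongue towards the robot. The look-alike at (444,279) is red, so it is not meant. The right-hand tabs are at (353,209), half-way along the leaf (top leaf), and (351,228), nearer the reader (next leaf). Next I'll enlarge for exact corners.

```bash
python3 - <<'E'
import cv2
t=cv2.imread("pics/top0.png")
cv2.imwrite("pics/d1.png",cv2.resize(t[165:250,260:362],None,fx=7,fy=7,interpolation=cv2.INTER_CUBIC))
cv2.imwrite("pics/d2.png",cv2.resize(t[168:240,380:430],None,fx=8,fy=8,interpolation=cv2.INTER_CUBIC))
E
```

```text
(no output)
```

View pics/d1.png

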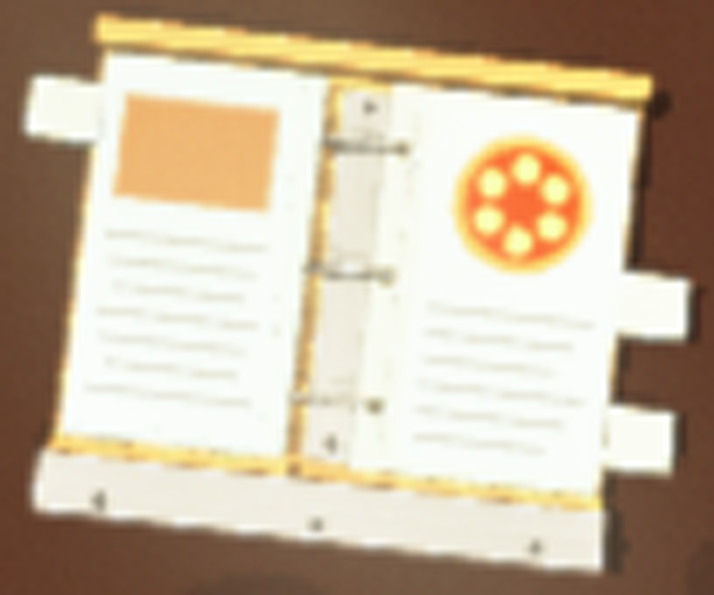

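View pics/d2.png

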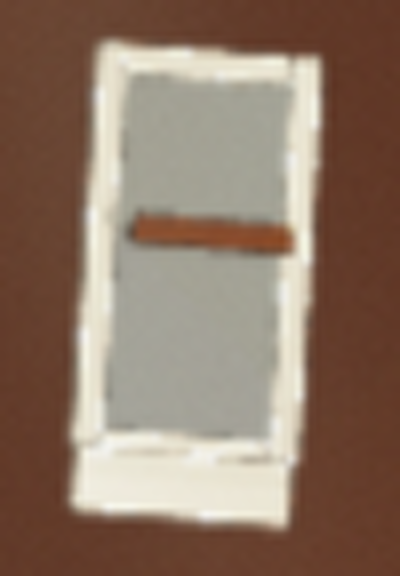

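```bash
cat > h.py <<'E'
import numpy as np,cv2,pickle
def ray(s,uv,z):
    K=np.array([[s['fx'],0,s['cx']],[0,s['fy'],s['cy']],[0,0,1.]])
    R,_=cv2.Rodrigues(np.array(s['rvec'])); C=-R.T@np.array(s['tvec'])
    d=R.T@np.linalg.inv(K)@np.array([uv[0],uv[1],1.])
    return C+d*(z-C[2])/d[2]
def proj(s,P):
    K=np.array([[s['fx'],0,s['cx']],[0,s['fy'],s['cy']],[0,0,1.]])
    return cv2.projectPoints(np.array(P,float).reshape(-1,3),np.array(s['rvec']),np.array(s['tvec']),K,None)[0].reshape(-1,2)
def fit(A,B):
    A=np.array(A);B=np.array(B)[:,:2];a=A-A.mean(0);b=B-B.mean(0)
    th=np.arctan2((a[:,0]*b[:,1]-a[:,1]*b[:,0]).sum(),(a*b).sum())
    R=np.array([[np.cos(th),-np.sin(th)],[np.sin(th),np.cos(th)]]);t=B.mean(0)-R@A.mean(0)
    return th,t,(A@R.T+t-B)*1000
E
python3 - <<'E'
from h import *
s=pickle.load(open('pics/top0.pkl','rb'))
f=lambda c,x0,y0,k:(x0+(c[0]+.5)/k-.5,y0+(c[1]+.5)/k-.5)
pts=[((106,130),46,(98,15)),((106,-130),46,(652,77)),((-124,130),52,(33,512)),((-124,-130),52,(605,570)),
((14,-158),38,(690,280)),((-14,-158),38,(688,340)),((-48,-158),33,(675,410)),((-76,-158),33,(672,472)),((76,158),38,(28,75)),((48,158),38,(25,135))]
A=[np.array(p[0])/1000 for p in pts];B=[ray(s,f(p[2],260,165,7),p[1]/1000) for p in pts]
th,t,r=fit(A,B);print("stand",th,t);print(r.round(1))
# cover: corners (x from middle)
c=[((98,47),6,(100,43)),((98,-47),6,(320,57)),((-98,45),4,(72,510)),((-98,-45),4,(288,525)),((18,33),37,(132,229)),((18,-33),37,(293,238))]
A=[np.array(p[0])/1000 for p in c];B=[ray(s,f(p[2],380,168,8),p[1]/1000) for p in c]
th,t,r=fit(A,B);print("cover",th,t);print(r.round(1))
E
```

```text
stand -0.10912950694170252 [0.54451709 0.05622335]
[[-0.5  1. ]
 [ 1.2 -0.1]
 [ 0.6 -0.6]
 [-0.8  1. ]
 [ 0.6 -0.6]
 [ 0.6  1.2]
 [-1.  -1. ]
 [-0.2  0.3]
 [-0.4 -1.5]
 [ 0.   0.4]]
cover -0.07957456013522048 [ 0.54803426 -0.2573529 ]
[[ 0.5  1.4]
 [-0.7 -0.1]
 [ 0.2  0.1]
 [-0.5 -0.3]
 [ 0.9 -0.4]
 [-0.5 -0.8]]
```

```bash
python3 - <<'E'
from h import *
s=pickle.load(open('pics/side0.pkl','rb'))
im=s['image'][:,:,::-1].copy(); k=5; x0,y0=225,145
im=cv2.resize(im[y0:265,x0:385],None,fx=k,fy=k,interpolation=cv2.INTER_CUBIC)
def T(th,t,p):
    c,q=np.cos(th),np.sin(th);return [t[0]+c*p[0]-q*p[1],t[1]+q*p[0]+c*p[1],p[2]]
S=[(.106,.13,.046),(.106,-.13,.046),(-.124,.13,.052),(-.124,-.13,.052),(.014,-.158,.038),(-.014,-.158,.038),(-.048,-.158,.033),(-.076,-.158,.033),(-.097,-.13,.052)]
C=[(.098,.047,.006),(.098,-.047,.006),(-.098,.045,.004),(-.098,-.045,.004),(.018,.033,.037),(.018,-.033,.037)]
P=[T(-.1091,(.5445,.0562),p) for p in S]+[T(-.0796,(.5480,-.2574),p) for p in C]
for u in proj(s,P): cv2.drawMarker(im,tuple(int(v) for v in ((u-[x0,y0]+.5)*k-.5)),(255,0,255),0,11,1)
cv2.imwrite('pics/e1.png',im)
E
```

```text
(no output)
```

View pics/e1.png

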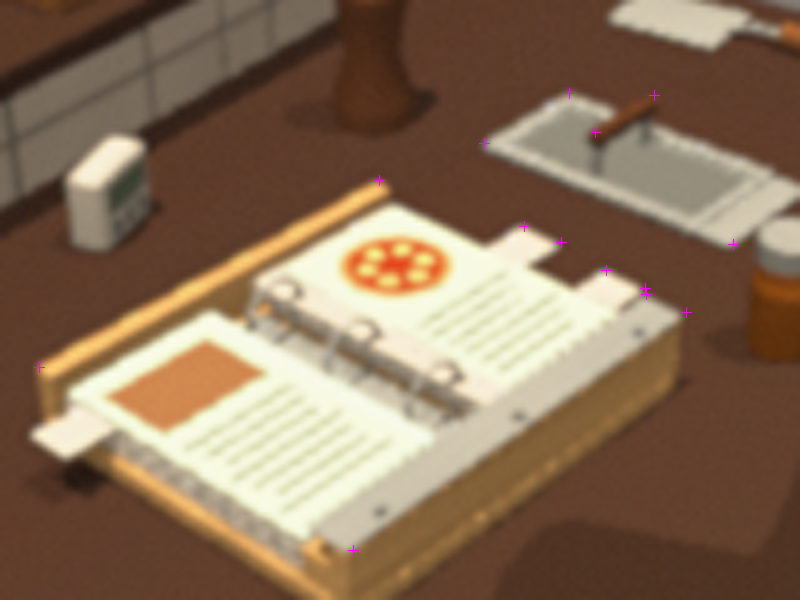

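```bash
cat >> h.py <<'E'
from scipy.spatial.transform import Rotation as Ro
STH,ST=-.1091,np.array([.5445,.0562])
def W(p,th=STH,t=ST):
    c,q=np.cos(th),np.sin(th);return np.array([t[0]+c*p[0]-q*p[1],t[1]+q*p[0]+c*p[1],p[2]])
def inS(P):
    c,q=np.cos(STH),np.sin(STH);d=P[:2]-ST;return np.array([c*d[0]+q*d[1],-q*d[0]+c*d[1],P[2]])
def delta(targets,yaw):
    from bench import robot
    o=robot.get_obs();R=Ro.from_euler('xyz',o['ee_rot']).as_matrix()
    print('t',round(o['time'],2),'pos',o['tool_pos'].round(4),'stand',inS(o['tool_pos']).round(4),'rpy',o['ee_rot'].round(4),'w',round(o['width'],4),'F',o['wrist_force'].round(1),'j',o['joint_positions'].round(2))
    d=yaw-o['ee_rot'][2]; d=(d+np.pi/2)%np.pi-np.pi/2
    for T in targets: print((R.T@(T-o['tool_pos'])*1000).round(1),'yaw',round(-d,4))
E
python3 -c "
from h import *
delta([W((0,-.146,.10)),W((0,-.146,.026))],STH)"
```

```text
t 0.1 pos [ 0.2058 -0.5095  0.2044] stand [-0.2751 -0.5992  0.2044] rpy [-1.5706  0.0019 -1.1869] w 0.0939 F [ 0.9 -0.6 -0.5] j [-1.29  0.09  1.37 -0.    1.68 -0.1 ]
[-268.9  105.   456.8] yaw -1.0778
[-268.7  179.   456.8] yaw -1.0778
```

```bash
python3 -m handwheel '[{"delta_pos":[-22,0,38],"yaw":-0.09},{"delta_pos":[-45,0,76],"yaw":-0.18},{"delta_pos":[-67,0,114],"yaw":-0.27},{"delta_pos":[-90,0,152],"yaw":-0.36},{"delta_pos":[-112,0,190],"yaw":-0.45},{"delta_pos":[-134,0,228],"yaw":-0.54},{"delta_pos":[-157,0,266],"yaw":-0.63},{"delta_pos":[-179,0,304],"yaw":-0.72},{"delta_pos":[-202,10,342],"yaw":-0.81},{"delta_pos":[-224,40,380],"yaw":-0.9},{"delta_pos":[-246,70,418],"yaw":-0.99},{"delta_pos":[-269,100,457],"yaw":-1.078}]' 119
python3 -c "
from h import *
delta([W((0,-.146,.10)),W((0,-.146,.026))],STH)"
```

```text
time: 1.3
tool_pos: [0.5241, -0.0949, 0.1101]
ee_rot: [-1.571, 0.0, -0.105]
wrist_force: [0.7, -0.7, 0.6]
width: 0.0501
t 1.3 pos [ 0.5241 -0.0949  0.1101] stand [-0.0038 -0.1524  0.1101] rpy [-1.571   0.     -0.1051] w 0.0501 F [ 0.7 -0.7  0.6] j [-0.29  0.09  1.56 -0.    1.49 -0.18]
[ 3.8 10.1  6.4] yaw 0.004
[ 3.8 84.1  6.4] yaw 0.004
```

```bash
python3 -m handwheel '[{"delta_pos":[4,0,6],"yaw":0.004},{"delta_pos":[4,0,6],"yaw":0.004},{"delta_pos":[4,0,6],"yaw":0.004},{"delta_pos":[4,0,6],"yaw":0.004}]'
python3 - <<'E'
from h import *
from bench import robot
delta([W((0,-.146,.026))],STH)
for n in("side","top"):
    s=robot.snapshot(n);pickle.dump(s,open(f'pics/{n}1.pkl','wb'))
    y,x=(140,230) if n=='side' else (150,260)
    cv2.imwrite(f'pics/{n}1.png',cv2.resize(s['image'][y:y+120,x:x+160,::-1],None,fx=5,fy=5,interpolation=cv2.INTER_CUBIC))
E
```

```text
time: 1.7
tool_pos: [0.5285, -0.0925, 0.113]
ee_rot: [-1.572, -0.003, -0.115]
wrist_force: [0.0, -0.1, -0.6]
width: 0.0502
t 1.7 pos [ 0.5285 -0.0925  0.113 ] stand [ 0.0002 -0.1495  0.113 ] rpy [-1.5718 -0.0026 -0.1151] w 0.0502 F [ 0.  -0.1 -0.6] j [-0.28  0.09  1.55 -0.    1.5  -0.16]
[-0.5 87.   3.6] yaw -0.006
```

View pics/side1.png

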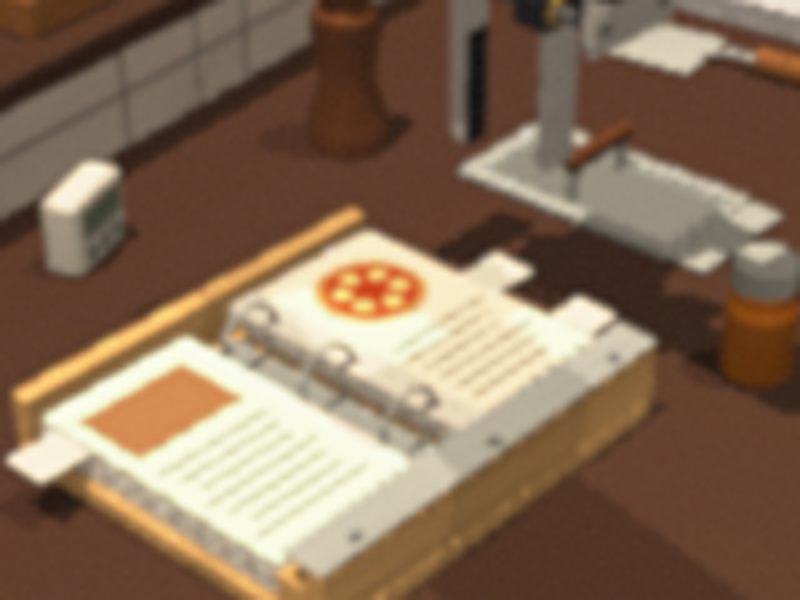

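View pics/top1.png

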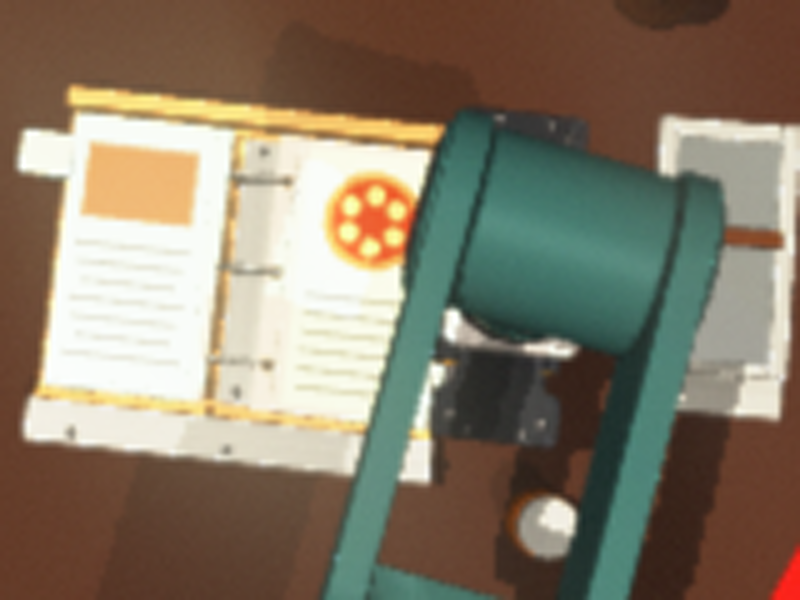

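```bash
python3 -m handwheel '[{"delta_pos":[0,25,4],"yaw":-0.003},{"delta_pos":[0,45,4],"yaw":-0.003},{"delta_pos":[0,65,4],"yaw":-0.003},{"delta_pos":[0,83,4],"yaw":-0.003},{"delta_pos":[0,83,4],"yaw":-0.003},{"delta_pos":[0,83,4],"yaw":-0.003}]'
python3 - <<'E'
from h import *
from bench import robot
delta([W((0,-.146,.026))],STH)
s=robot.snapshot('side')
cv2.imwrite('pics/side2.png',cv2.resize(s['image'][160:260,290:400,::-1],None,fx=6,fy=6,interpolation=cv2.INTER_CUBIC))
E
```

```text
time: 2.4
tool_pos: [0.5287, -0.0877, 0.0291]
ee_rot: [-1.571, -0.001, -0.111]
wrist_force: [0.4, -0.4, -0.2]
width: 0.0504
t 2.4 pos [ 0.5287 -0.0877  0.0291] stand [-0.     -0.1448  0.0291] rpy [-1.571e+00 -6.000e-04 -1.112e-01] w 0.0504 F [ 0.4 -0.4 -0.2] j [-0.27  0.16  1.65 -0.    1.33 -0.16]
[ 0.   3.1 -1.2] yaw -0.0021
```

View pics/side2.png

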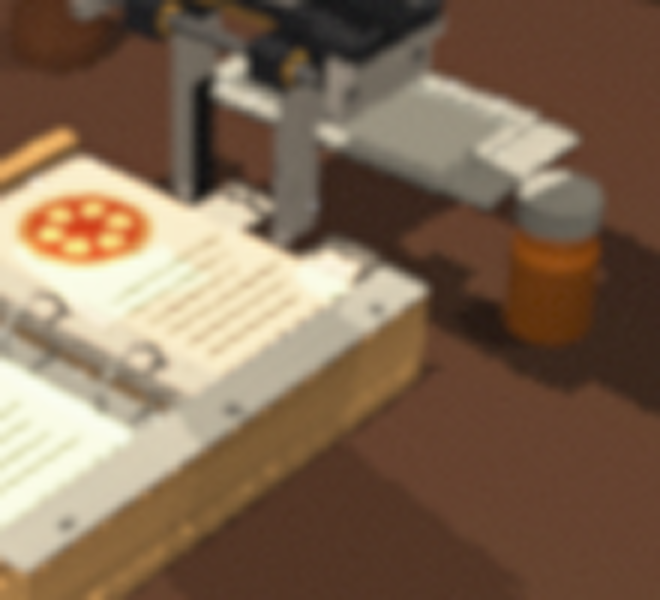

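```bash
python3 -m handwheel '[{"delta_pos":[0,2,-1],"yaw":0},{"delta_pos":[0,2,-1],"yaw":0},{"delta_pos":[0,2,-1],"yaw":0},{"delta_pos":[0,2,-1],"yaw":0},{"delta_pos":[0,2,-1],"yaw":0},{"delta_pos":[0,2,-1],"yaw":0}]' 255
python3 - <<'E'
from h import *
delta([W((0,-.146*np.cos(a),.036+.146*np.sin(a)-.009)) for a in np.arange(0,181,7.5)*np.pi/180],STH)
E
```

```text
time: 3.05
tool_pos: [0.5307, -0.0884, 0.0275]
ee_rot: [-1.571, -0.005, -0.11]
wrist_force: [5.1, -0.2, -0.7]
width: 0.0269
t 3.05 pos [ 0.5307 -0.0884  0.0275] stand [ 0.0021 -0.1453  0.0275] rpy [-1.5714 -0.0053 -0.11  ] w 0.0269 F [ 5.1 -0.2 -0.7] j [-0.27  0.16  1.65  0.    1.32 -0.16]
[-2.1  0.5 -0.8] yaw -0.0009
[ -2.  -18.6   0.5] yaw -0.0009
[ -1.9 -37.3   4.2] yaw -0.0009
[ -1.8 -55.4  10.3] yaw -0.0009
[ -1.7 -72.6  18.8] yaw -0.0009
[ -1.6 -88.4  29.4] yaw -0.0009
[  -1.6 -102.8   42. ] yaw -0.0009
[  -1.5 -115.4   56.3] yaw -0.0009
[  -1.5 -126.    72.2] yaw -0.0009
[  -1.4 -134.5   89.3] yaw -0.0009
[  -1.4 -140.6  107.4] yaw -0.0009
[  -1.4 -144.4  126.1] yaw -0.0009
[  -1.4 -145.6  145.2] yaw -0.0009
[  -1.4 -144.4  164.2] yaw -0.0009
[  -1.5 -140.7  183. ] yaw -0.0009
[  -1.5 -134.5  201. ] yaw -0.0009
[  -1.6 -126.1  218.2] yaw -0.0009
[  -1.7 -115.5  234.1] yaw -0.0009
[  -1.7 -102.9  248.4] yaw -0.0009
[ -1.8 -88.6 261. ] yaw -0.0009
[ -1.9 -72.7 271.6] yaw -0.0009
[ -2.  -55.6 280.1] yaw -0.0009
[ -2.1 -37.5 286.3] yaw -0.0009
[ -2.2 -18.8 290. ] yaw -0.0009
[ -2.3   0.3 291.2] yaw -0.0009
```

```bash
python3 -m handwheel '[{"delta_pos":[2,-9,0],"yaw":0},{"delta_pos":[2,-18,1],"yaw":0},{"delta_pos":[2,-28,3],"yaw":0},{"delta_pos":[2,-37,5],"yaw":0},{"delta_pos":[2,-46,8],"yaw":0},{"delta_pos":[2,-55,11],"yaw":0},{"delta_pos":[2,-55,11],"yaw":0}]'
python3 - <<'E'
from h import *
from bench import robot
delta([W((0,-.146*np.cos(a),.036+.146*np.sin(a)-.009)) for a in np.arange(22.5,98,7.5)*np.pi/180],STH)
s=robot.snapshot('side')
cv2.imwrite('pics/side3.png',cv2.resize(s['image'][140:260,240:400,::-1],None,fx=5,fy=5,interpolation=cv2.INTER_CUBIC))
E
```

```text
time: 3.75
tool_pos: [0.5321, -0.0766, 0.0828]
ee_rot: [-1.57, -0.001, -0.109]
wrist_force: [2.8, 1.1, -2.1]
width: 0.0274
t 3.75 pos [ 0.5321 -0.0766  0.0828] stand [ 0.0021 -0.1333  0.0828] rpy [-1.5703e+00 -1.2000e-03 -1.0930e-01] w 0.0274 F [ 2.8  1.1 -2.1] j [-0.25  0.12  1.59  0.    1.44 -0.14]
[-2.1 -0.  -1.6] yaw -0.0002
[ -2.1 -17.2   6.9] yaw -0.0002
[ -2.1 -33.   17.5] yaw -0.0002
[ -2.  -47.4  30.1] yaw -0.0002
[ -2.  -60.   44.5] yaw -0.0002
[ -2.  -70.6  60.4] yaw -0.0002
[ -2.  -79.   77.5] yaw -0.0002
[ -2.  -85.1  95.6] yaw -0.0002
[ -2.  -88.9 114.3] yaw -0.0002
[ -2.  -90.1 133.4] yaw -0.0002
[ -2.  -88.8 152.4] yaw -0.0002
```

View pics/side3.png

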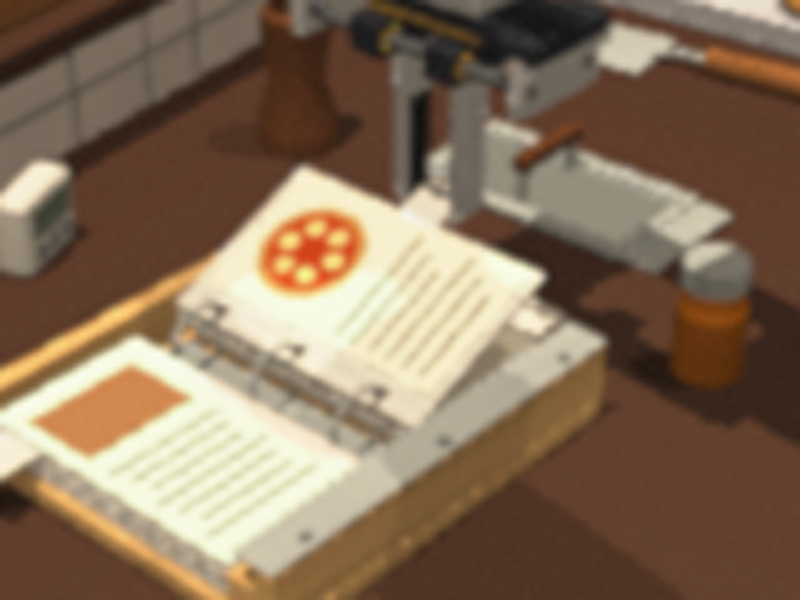

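The top leaf is lifting and the next leaf is still down. I'll carry on round the arc.

```bash
python3 -m handwheel '[{"delta_pos":[0,-9,3],"yaw":0},{"delta_pos":[0,-17,7],"yaw":0},{"delta_pos":[0,-25,12],"yaw":0},{"delta_pos":[0,-33,18],"yaw":0},{"delta_pos":[0,-47,30],"yaw":0},{"delta_pos":[0,-60,44],"yaw":0},{"delta_pos":[0,-71,60],"yaw":0},{"delta_pos":[0,-79,77],"yaw":0},{"delta_pos":[0,-85,95],"yaw":0},{"delta_pos":[0,-89,114],"yaw":0},{"delta_pos":[0,-90,133],"yaw":0},{"delta_pos":[0,-89,152],"yaw":0}]'
python3 - <<'E'
from h import *
delta([W((0,-.146*np.cos(a),.036+.146*np.sin(a)-.009)) for a in np.arange(97.5,181,7.5)*np.pi/180],STH)
E
```

```text
time: 5.0
tool_pos: [0.5491, 0.0729, 0.1721]
ee_rot: [-1.574, -0.003, -0.111]
wrist_force: [2.5, -1.8, 2.8]
width: 0.0274
t 5.0 pos [0.5491 0.0729 0.1721] stand [0.0027 0.0171 0.1721] rpy [-1.5739 -0.0028 -0.1111] w 0.0274 F [ 2.5 -1.8  2.8] j [ 0.03  0.1   1.42 -0.    1.62  0.14]
[-2.7  0.3  2. ] yaw -0.002
[-2.8  4.  20.7] yaw -0.002
[-2.8 10.1 38.8] yaw -0.002
[-2.9 18.5 56. ] yaw -0.002
[-3.  29.  71.9] yaw -0.002
[-3.  41.6 86.3] yaw -0.002
[-3.1 55.9 98.9] yaw -0.002
[ -3.1  71.8 109.6] yaw -0.002
[ -3.2  88.9 118.1] yaw -0.002
[ -3.3 106.9 124.3] yaw -0.002
[ -3.3 125.6 128.1] yaw -0.002
[ -3.4 144.7 129.4] yaw -0.002
```

```bash
python3 -m handwheel '[{"delta_pos":[0,3,20],"yaw":0},{"delta_pos":[0,9,38],"yaw":0},{"delta_pos":[0,18,56],"yaw":0},{"delta_pos":[0,28,72],"yaw":0},{"delta_pos":[0,41,86],"yaw":0},{"delta_pos":[0,55,99],"yaw":0},{"delta_pos":[0,71,110],"yaw":0},{"delta_pos":[0,88,118],"yaw":0},{"delta_pos":[0,106,124],"yaw":0},{"delta_pos":[0,124,128],"yaw":0},{"delta_pos":[0,134,129],"yaw":0},{"delta_pos":[0,134,129],"yaw":0}]'
python3 - <<'E'
from h import *
from bench import robot
delta([W((0,.146,.027))],STH)
s=robot.snapshot('side')
cv2.imwrite('pics/side4.png',cv2.resize(s['image'][140:260,230:390,::-1],None,fx=5,fy=5,interpolation=cv2.INTER_CUBIC))
E
```

```text
time: 6.2
tool_pos: [0.5642, 0.2058, 0.0364]
ee_rot: [-1.564, -0.004, -0.109]
wrist_force: [6.1, 9.4, 1.4]
width: 0.0274
t 6.2 pos [0.5642 0.2058 0.0364] stand [0.0033 0.1508 0.0364] rpy [-1.5638 -0.0035 -0.1088] w 0.0274 F [6.1 9.4 1.4] j [0.25 0.28 1.49 0.01 1.37 0.36]
[-3.4  9.3 -4.9] yaw 0.0003
```

View pics/side4.png

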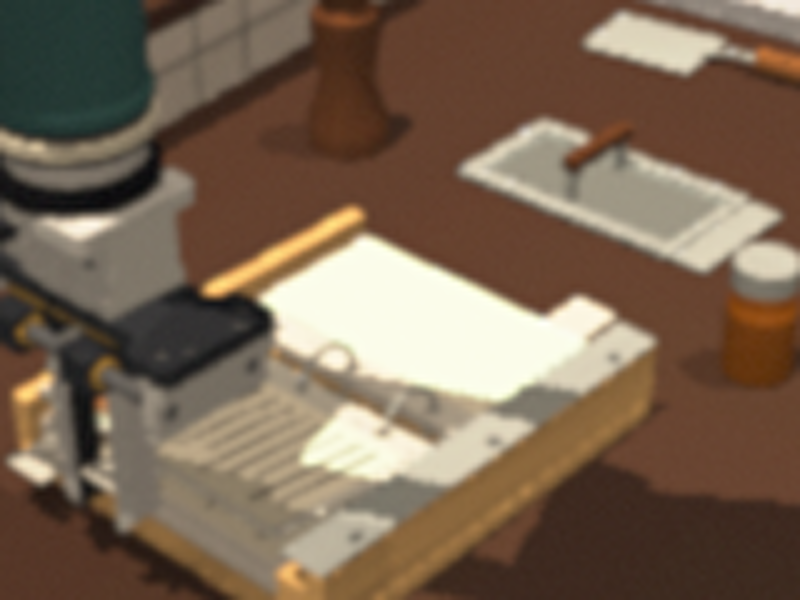

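```bash
python3 -m handwheel '[{"delta_pos":[1,3,3],"yaw":0},{"delta_pos":[1,6,3],"yaw":0},{"delta_pos":[1,8,3],"yaw":0},{"delta_pos":[1,8,3],"yaw":0}]'
python3 - <<'E'
from h import *
delta([W((0,.146,.027))],STH)
E
```

```text
time: 6.65
tool_pos: [0.5643, 0.2064, 0.0284]
ee_rot: [-1.568, -0.001, -0.11]
wrist_force: [4.0, 5.2, 0.9]
width: 0.0274
t 6.65 pos [0.5643 0.2064 0.0284] stand [0.0033 0.1514 0.0284] rpy [-1.5679e+00 -8.0000e-04 -1.0970e-01] w 0.0274 F [4.  5.2 0.9] j [0.25 0.29 1.49 0.   1.36 0.36]
[-3.3  1.4 -5.4] yaw -0.0006
```

```bash
python3 -m handwheel '[{"delta_pos":[0,0,0],"yaw":0},{"delta_pos":[0,0,0],"yaw":0},{"delta_pos":[0,0,0],"yaw":0},{"delta_pos":[0,-20,0],"yaw":0},{"delta_pos":[0,-60,0],"yaw":0},{"delta_pos":[0,-100,0],"yaw":0},{"delta_pos":[0,-140,0],"yaw":0},{"delta_pos":[0,-170,0],"yaw":0},{"delta_pos":[0,-170,0],"yaw":0}]' 119
python3 - <<'E'
from h import *
from bench import robot
delta([W((.018,0,.15),-.0796,np.array([.5480,-.2574]))],-.0796-np.pi/2)
for n in("side","top"):
    s=robot.snapshot(n);pickle.dump(s,open(f'pics/{n}5.pkl','wb'))
    y,x=(140,230) if n=='side' else (150,260)
    cv2.imwrite(f'pics/{n}5.png',cv2.resize(s['image'][y:y+120,x:x+160,::-1],None,fx=5,fy=5,interpolation=cv2.INTER_CUBIC))
E
```

```text
time: 7.55
tool_pos: [0.566, 0.205, 0.2044]
ee_rot: [-1.568, -0.009, -0.11]
wrist_force: [-0.1, 0.2, 0.9]
width: 0.0501
t 7.55 pos [0.566  0.205  0.2044] stand [0.0052 0.1503 0.2044] rpy [-1.5678 -0.0093 -0.1105] w 0.0501 F [-0.1  0.2  0.9] j [ 0.25  0.2   1.25 -0.    1.69  0.36]
[  50.5   53.5 -461.2] yaw 1.5399
```

View pics/side5.png

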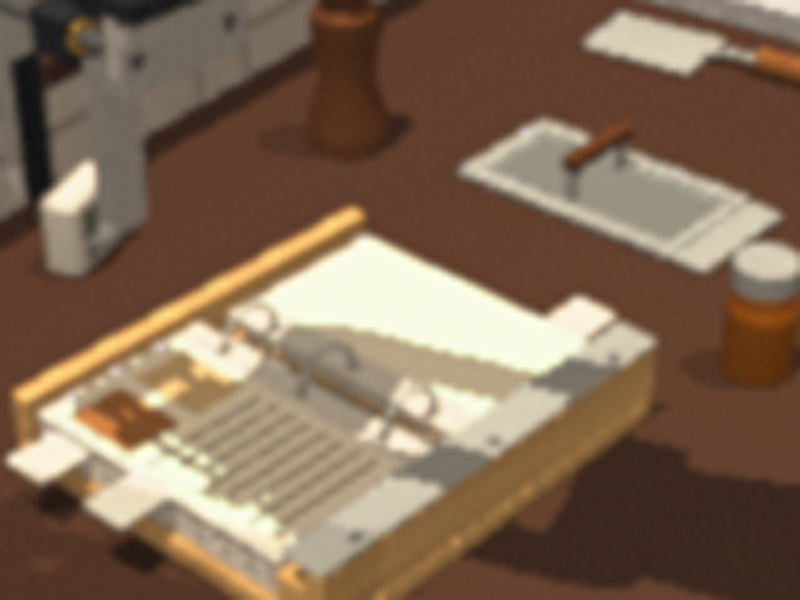

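View pics/top5.png

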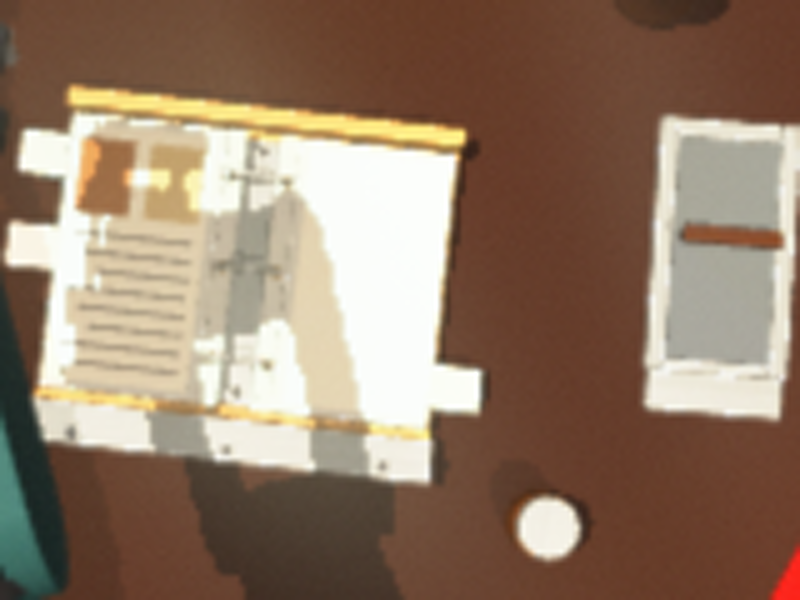

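```bash
python3 -m handwheel '[{"delta_pos":[4,0,-38],"yaw":0.128},{"delta_pos":[8,0,-77],"yaw":0.257},{"delta_pos":[13,0,-115],"yaw":0.385},{"delta_pos":[17,0,-154],"yaw":0.513},{"delta_pos":[21,0,-192],"yaw":0.642},{"delta_pos":[25,0,-230],"yaw":0.77},{"delta_pos":[29,0,-269],"yaw":0.898},{"delta_pos":[34,0,-307],"yaw":1.027},{"delta_pos":[38,10,-346],"yaw":1.155},{"delta_pos":[42,25,-384],"yaw":1.283},{"delta_pos":[46,40,-423],"yaw":1.41},{"delta_pos":[50,53,-461],"yaw":1.54}]' 0
python3 -m handwheel '[{"delta_pos":[0,0,0],"yaw":0},{"delta_pos":[0,0,0],"yaw":0},{"delta_pos":[0,0,0],"yaw":0}]' 0
python3 - <<'E'
from h import *
from bench import robot
c=np.array([.5480,-.2574])
delta([W((.018,0,z),-.0796,c) for z in(.1,.014)],-.0796-np.pi/2)
for n in("side","top"):
    s=robot.snapshot(n)
    y,x=(100,270) if n=='side' else (150,310)
    cv2.imwrite(f'pics/{n}6.png',cv2.resize(s['image'][y:y+120,x:x+160,::-1],None,fx=5,fy=5,interpolation=cv2.INTER_CUBIC))
E
```

```text
time: 8.85
tool_pos: [0.5608, -0.2596, 0.141]
ee_rot: [-1.577, 0.003, -1.656]
wrist_force: [0.2, -0.5, -0.0]
width: 0.0942
time: 9.15
tool_pos: [0.5625, -0.2576, 0.1443]
ee_rot: [-1.573, 0.001, -1.648]
wrist_force: [0.3, -0.3, 0.2]
width: 0.094
t 9.15 pos [ 0.5625 -0.2576  0.1443] stand [ 0.0521 -0.31    0.1443] rpy [-1.5727e+00  1.4000e-03 -1.6485e+00] w 0.094 F [ 0.3 -0.3  0.2] j [-0.52  0.26  1.29  0.    1.59  1.13]
[ 1.  44.3  3.6] yaw 0.0019
[  1.1 130.3   3.7] yaw 0.0019
```

View pics/side6.png

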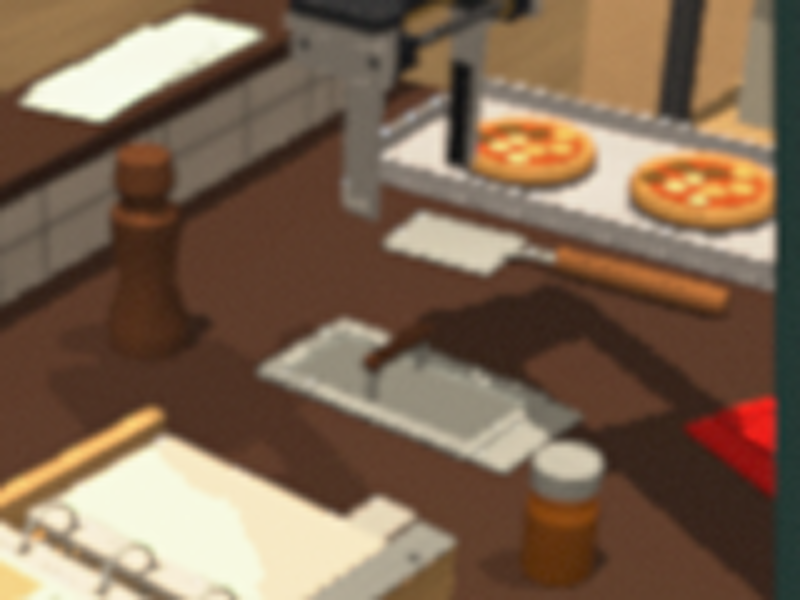

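View pics/top6.png

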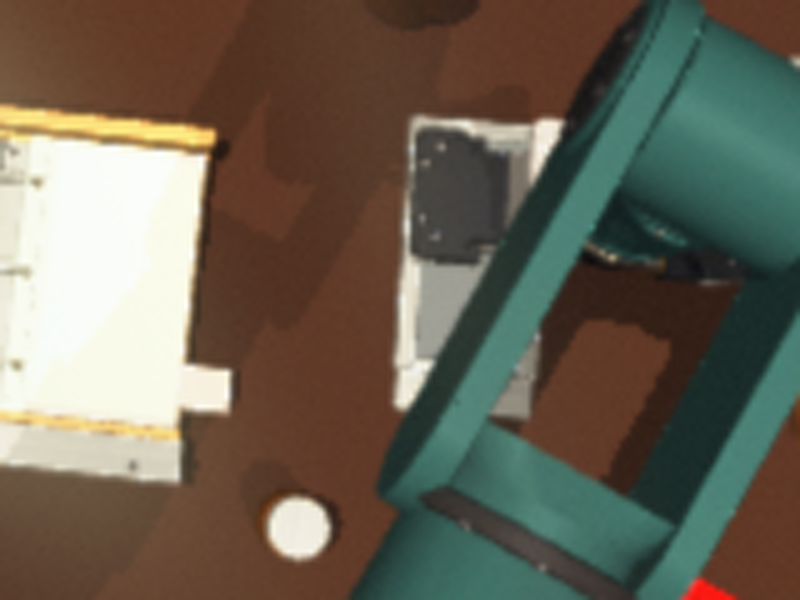

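```bash
python3 -m handwheel '[{"delta_pos":[1,30,5],"yaw":0.002},{"delta_pos":[1,60,5],"yaw":0.002},{"delta_pos":[1,90,5],"yaw":0.002},{"delta_pos":[1,110,5],"yaw":0.002},{"delta_pos":[1,122,5],"yaw":0.002},{"delta_pos":[1,129,5],"yaw":0.002},{"delta_pos":[1,129,5],"yaw":0.002},{"delta_pos":[1,129,5],"yaw":0.002}]'
python3 - <<'E'
from h import *
from bench import robot
c=np.array([.5480,-.2574])
delta([W((.018,0,z),-.0796,c) for z in(.1,.014)],-.0796-np.pi/2)
s=robot.snapshot('side')
y,x=130,300
cv2.imwrite(f'pics/side7.png',cv2.resize(s['image'][y:y+80,x:x+100,::-1],None,fx=7,fy=7,interpolation=cv2.INTER_CUBIC))
E
```

```text
time: 10.05
tool_pos: [0.5688, -0.2605, 0.0179]
ee_rot: [-1.569, -0.001, -1.652]
wrist_force: [-1.1, 0.0, 0.6]
width: 0.0942
t 10.05 pos [ 0.5688 -0.2605  0.0179] stand [ 0.0587 -0.3122  0.0179] rpy [-1.5686e+00 -1.1000e-03 -1.6516e+00] w 0.0942 F [-1.1  0.   0.6] j [-0.52  0.35  1.43 -0.    1.35  1.13]
[ -1.3 -82.1  -2.8] yaw -0.0012
[-1.4  3.9 -3. ] yaw -0.0012
```

View pics/side7.png

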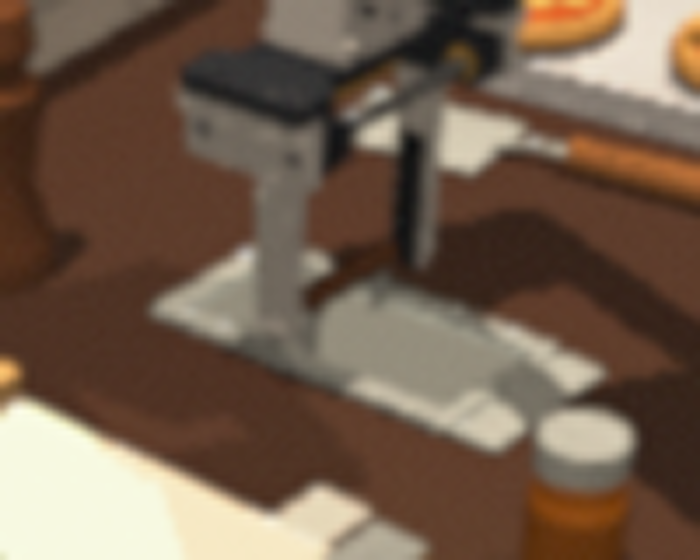

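```bash
python3 -m handwheel '[{"delta_pos":[-1,3,-1],"yaw":0},{"delta_pos":[-1,3,-1],"yaw":0},{"delta_pos":[-1,3,-1],"yaw":0},{"delta_pos":[-1,3,-1],"yaw":0},{"delta_pos":[-1,3,-1],"yaw":0},{"delta_pos":[-1,3,-1],"yaw":0}]' 255
python3 -m handwheel '[{"delta_pos":[0,-5,0],"yaw":0},{"delta_pos":[0,-20,0],"yaw":0},{"delta_pos":[0,-40,0],"yaw":0},{"delta_pos":[0,-60,0],"yaw":0},{"delta_pos":[0,-80,0],"yaw":0},{"delta_pos":[0,-105,0],"yaw":0},{"delta_pos":[0,-105,0],"yaw":0},{"delta_pos":[0,-105,0],"yaw":0}]'
python3 - <<'E'
from h import *
from bench import robot
delta([W((.030,-.077,.12))],STH-np.pi/2)
for n in("side","top"):
    s=robot.snapshot(n);pickle.dump(s,open(f'pics/{n}8.pkl','wb'))
    y,x=(100,270) if n=='side' else (150,310)
    cv2.imwrite(f'pics/{n}8.png',cv2.resize(s['image'][y:y+120,x:x+160,::-1],None,fx=5,fy=5,interpolation=cv2.INTER_CUBIC))
E
```

```text
time: 10.7
tool_pos: [0.5671, -0.2595, 0.0136]
ee_rot: [-1.57, -0.001, -1.652]
wrist_force: [-0.5, -0.6, 0.8]
width: 0.0656
time: 11.5
tool_pos: [0.5673, -0.2592, 0.1191]
ee_rot: [-1.569, -0.001, -1.652]
wrist_force: [0.1, -0.0, -3.1]
width: 0.0656
t 11.5 pos [ 0.5673 -0.2592  0.1191] stand [ 0.057  -0.311   0.1191] rpy [-1.5693e+00 -6.0000e-04 -1.6519e+00] w 0.0656 F [ 0.1 -0.  -3.1] j [-0.52  0.28  1.32  0.    1.54  1.13]
[-234.7   -1.   -20.4] yaw 0.028
```

View pics/side8.png

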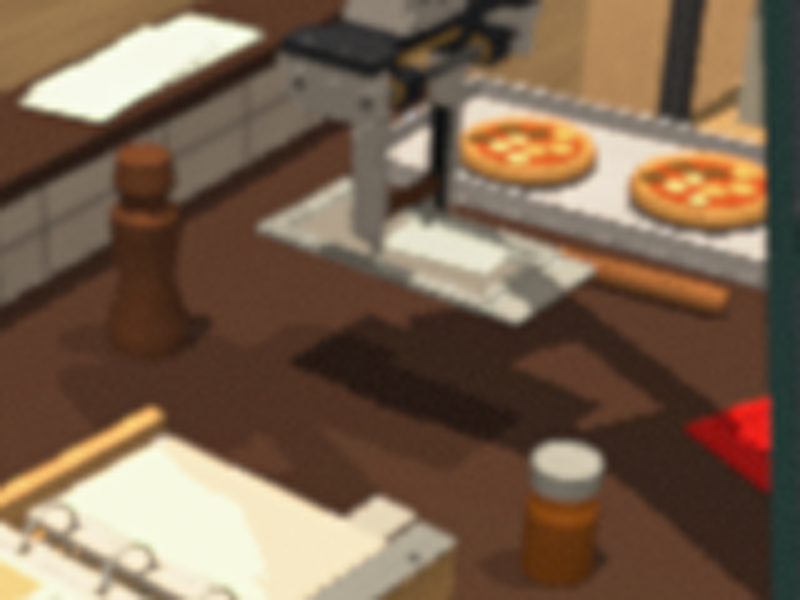

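View pics/top8.png

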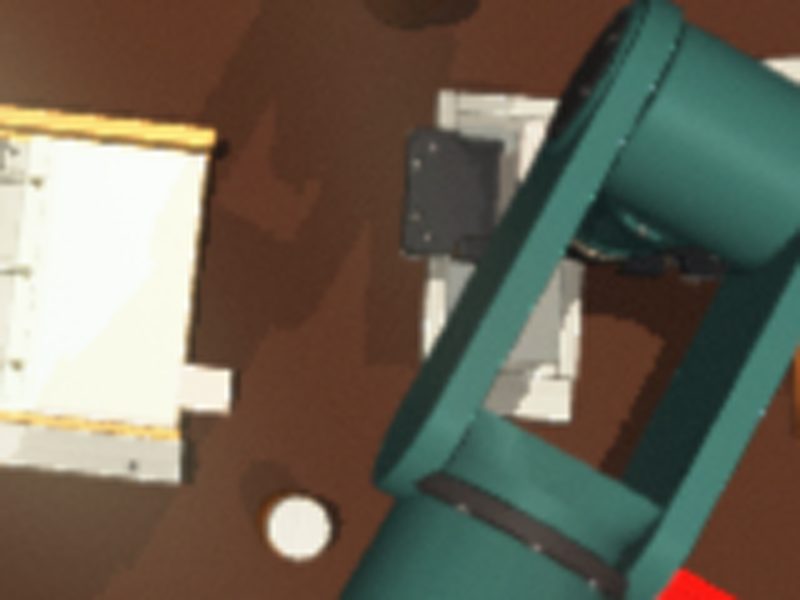

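```bash
python3 - <<'E'
from h import *
s=pickle.load(open('pics/top8.pkl','rb'))
im=s['image'][:,:,::-1]
cv2.imwrite('pics/f1.png',cv2.resize(im[160:245,385:435],None,fx=7,fy=7,interpolation=cv2.INTER_CUBIC))
tcp=np.array([.5673,-.2592,.1191]);th=-1.652+np.pi/2
P=[W(p,th,tcp[:2]) for p in [(.080,.047,.1115),(-.116,-.045,.1095),(-.116,.045,.1095)]]
print(((proj(s,P)-[385,160]+.5)*7).round(1))
E
```

```text
[[ 94.8  52.8]
 [278.7 516.8]
 [ 70.9 500.4]]
```

View pics/f1.png

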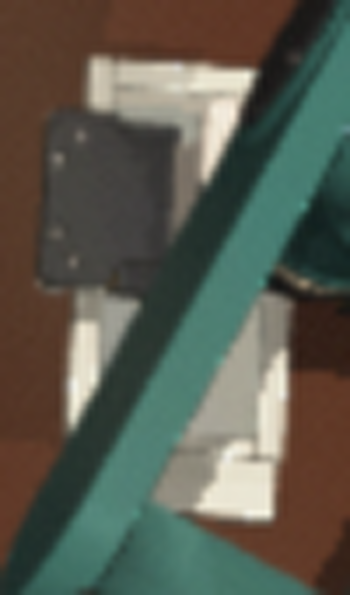

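```bash
sed -i 's/^STH,ST=.*/STH,ST=-.1091,np.array([.5465,.0552])/' h.py; python3 -c "
from h import *
delta([W((.031,-.077,.12))],STH-np.pi/2)"
```

```text
t 11.6 pos [ 0.5661 -0.2586  0.1167] stand [ 0.0536 -0.3098  0.1167] rpy [-1.5735e+00  1.3000e-03 -1.6520e+00] w 0.0655 F [ 0.4  0.8 -4. ] j [-0.52  0.28  1.32  0.    1.54  1.13]
[-233.3   -3.   -16.1] yaw 0.0279
```

```bash
python3 -m handwheel '[{"delta_pos":[-10,-2,-1],"yaw":0.003},{"delta_pos":[-30,-3,-2],"yaw":0.006},{"delta_pos":[-55,-3,-4],"yaw":0.01},{"delta_pos":[-82,-3,-6],"yaw":0.013},{"delta_pos":[-109,-3,-8],"yaw":0.016},{"delta_pos":[-136,-3,-10],"yaw":0.02},{"delta_pos":[-163,-3,-12],"yaw":0.023},{"delta_pos":[-190,-3,-14],"yaw":0.026},{"delta_pos":[-212,-3,-15],"yaw":0.028},{"delta_pos":[-226,-3,-16],"yaw":0.028},{"delta_pos":[-233,-3,-16],"yaw":0.028},{"delta_pos":[-233,-3,-16],"yaw":0.028}]'
python3 -m handwheel '[{"delta_pos":[0,0,0],"yaw":0},{"delta_pos":[0,0,0],"yaw":0}]'
python3 - <<'E'
from h import *
from bench import robot
delta([W((.031,-.077,z)) for z in (.12,.08,.06)],STH-np.pi/2)
for n in("side","top"):
    s=robot.snapshot(n);pickle.dump(s,open(f'pics/{n}9.pkl','wb'))
    y,x=(120,240) if n=='side' else (150,260)
    cv2.imwrite(f'pics/{n}9.png',cv2.resize(s['image'][y:y+120,x:x+160,::-1],None,fx=5,fy=5,interpolation=cv2.INTER_CUBIC))
E
```

```text
time: 12.8
tool_pos: [0.5697, -0.025, 0.121]
ee_rot: [-1.571, -0.0, -1.679]
wrist_force: [-0.7, -0.6, -2.1]
width: 0.0658
time: 13.0
tool_pos: [0.57, -0.0266, 0.1213]
ee_rot: [-1.571, -0.001, -1.681]
wrist_force: [-0.0, 0.1, -2.1]
width: 0.0656
t 13.0 pos [ 0.57   -0.0266  0.1213] stand [ 0.0322 -0.0788  0.1213] rpy [-1.5708e+00 -6.0000e-04 -1.6813e+00] w 0.0656 F [-0.   0.1 -2.1] j [-0.15  0.16  1.45 -0.    1.52  1.54]
[-1.8  1.3 -1.2] yaw -0.0014
[-1.8 41.3 -1.2] yaw -0.0014
[-1.8 61.3 -1.2] yaw -0.0014
```

View pics/side9.png

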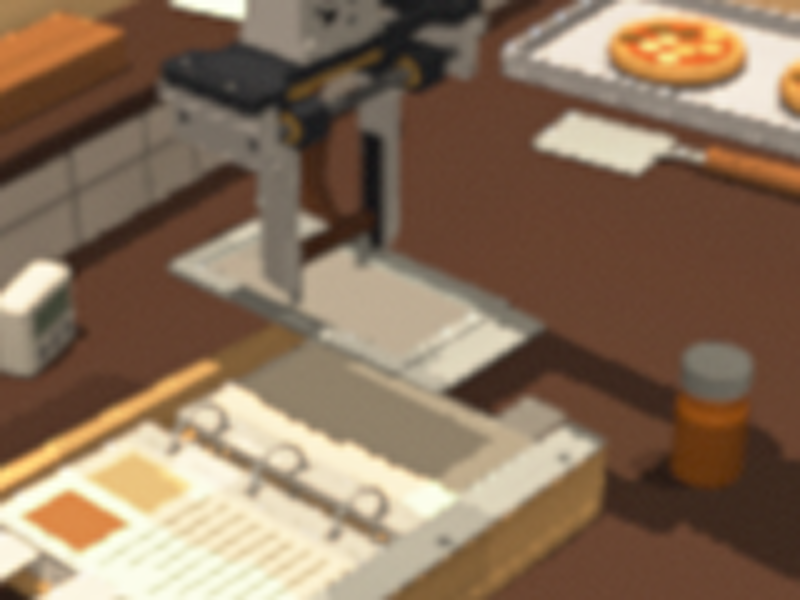

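View pics/top9.png

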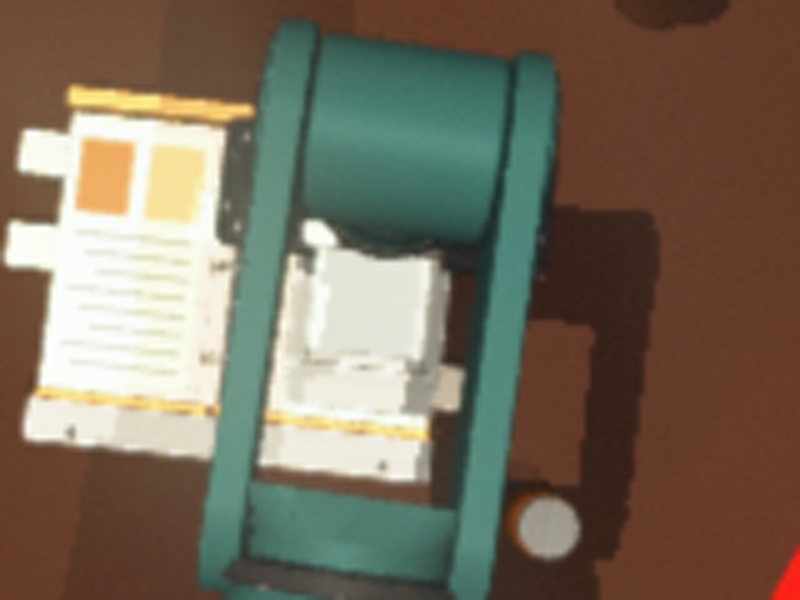

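```bash
python3 -m handwheel '[{"delta_pos":[-2,15,0],"yaw":0},{"delta_pos":[-2,30,0],"yaw":0},{"delta_pos":[-2,42,0],"yaw":0},{"delta_pos":[-2,52,0],"yaw":0},{"delta_pos":[-2,57,0],"yaw":0},{"delta_pos":[-2,57,0],"yaw":0},{"delta_pos":[-2,57,0],"yaw":0}]'
python3 -c "
from h import *
delta([W((.031,-.077,.0596))],STH-np.pi/2)"
python3 -m handwheel '[{"delta_pos":[0,2,0],"yaw":0},{"delta_pos":[0,2,0],"yaw":0}]'
python3 -m handwheel '[{"delta_pos":[0,2,0],"yaw":0},{"delta_pos":[0,2,0],"yaw":0}]'
python3 -m handwheel '[{"delta_pos":[0,2,0],"yaw":0},{"delta_pos":[0,2,0],"yaw":0}]'
python3 -c "
from h import *
delta([W((.031,-.077,.0596))],STH-np.pi/2)"
```

```text
time: 13.8
tool_pos: [0.5704, -0.0237, 0.0647]
ee_rot: [-1.57, -0.0, -1.68]
wrist_force: [0.5, 0.7, -2.2]
width: 0.0654
t 13.8 pos [ 0.5704 -0.0237  0.0647] stand [ 0.0324 -0.0758  0.0647] rpy [-1.5702e+00 -2.0000e-04 -1.6799e+00] w 0.0654 F [ 0.5  0.7 -2.2] j [-0.14  0.2   1.53 -0.    1.41  1.54]
[ 1.2  5.1 -1.4] yaw -0.0
time: 14.0
tool_pos: [0.5705, -0.0237, 0.0629]
ee_rot: [-1.57, -0.0, -1.68]
wrist_force: [0.3, 0.9, -1.7]
width: 0.0655
time: 14.2
tool_pos: [0.57, -0.0236, 0.0603]
ee_rot: [-1.571, -0.0, -1.68]
wrist_force: [0.2, -0.1, -2.4]
width: 0.0657
time: 14.4
tool_pos: [0.5703, -0.0237, 0.0586]
ee_rot: [-1.57, -0.0, -1.68]
wrist_force: [-0.2, 0.2, -1.0]
width: 0.0658
t 14.4 pos [ 0.5703 -0.0237  0.0586] stand [ 0.0323 -0.0758  0.0586] rpy [-1.5702e+00 -2.0000e-04 -1.6800e+00] w 0.0658 F [-0.2  0.2 -1. ] j [-0.14  0.21  1.53 -0.    1.4   1.54]
[ 1.2 -1.  -1.3] yaw -0.0001
```

```bash
for i in 1 2; do python3 -m handwheel '[{"delta_pos":[0,1,0],"yaw":0},{"delta_pos":[0,1,0],"yaw":0}]' | egrep 'pos|force'; done
python3 - <<'E'
from h import *
from bench import robot
delta([W((.031,-.077,.0596))],STH-np.pi/2)
s=robot.snapshot('side');pickle.dump(s,open('pics/side10.pkl','wb'))
cv2.imwrite('pics/side10.png',cv2.resize(s['image'][160:245,265:365,::-1],None,fx=7,fy=7,interpolation=cv2.INTER_CUBIC))
E
```

```text
tool_pos: [0.5703, -0.0237, 0.0579]
wrist_force: [-0.5, -0.2, 0.8]
tool_pos: [0.5701, -0.0236, 0.0565]
wrist_force: [-1.2, -0.2, 0.9]
t 14.8 pos [ 0.5701 -0.0236  0.0565] stand [ 0.0321 -0.0758  0.0565] rpy [-1.5706e+00 -1.0000e-04 -1.6800e+00] w 0.0661 F [-1.2 -0.2  0.9] j [-0.14  0.21  1.54 -0.    1.4   1.54]
[ 1.2 -3.1 -1.1] yaw -0.0001
```

View pics/side10.png

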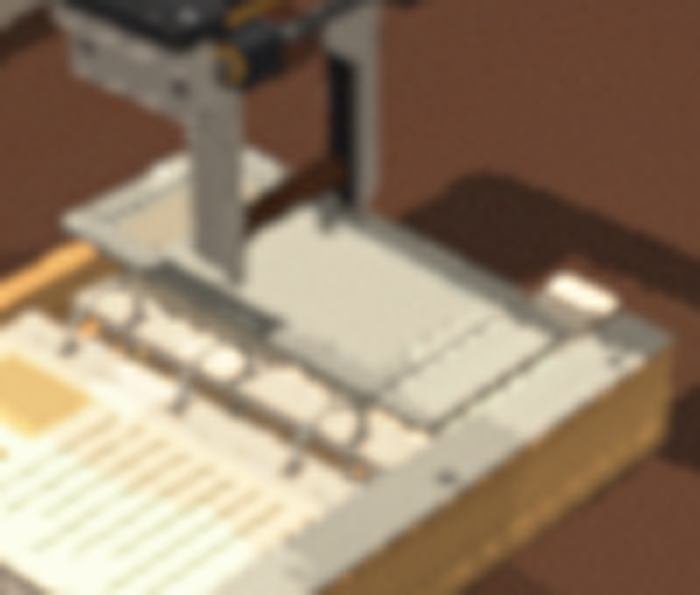

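```bash
python3 -m handwheel '[{"delta_pos":[0,1,0],"yaw":0},{"delta_pos":[0,1,0],"yaw":0}]' | egrep 'pos|force'
python3 - <<'E'
from h import *
from bench import robot
delta([W((.031,-.077,.0596))],STH-np.pi/2)
s=robot.snapshot('side');pickle.dump(s,open('pics/side11.pkl','wb'))
k=9;x0,y0=265,165
im=cv2.resize(s['image'][y0:y0+65,x0:x0+88,::-1],None,fx=k,fy=k,interpolation=cv2.INTER_CUBIC)
off=np.array([-.002,.001,0]) # camera reads lower x
P=[]
for tz,fz in((.034,.047),(.038,.047),(.042,.047)):
    P+=[W((-.084,-.031,tz+.004))+off,W((-.084,-.121,tz+.004))+off]
P+=[W((.112,-.029,.047+.006))+off]
for i,u in enumerate(proj(s,P)): cv2.drawMarker(im,tuple(int(v) for v in ((u-[x0,y0]+.5)*k)),[(255,0,255),(0,160,0),(255,0,0),(0,255,255)][i//2],0,11,1)
cv2.imwrite('pics/side11.png',im)
E
```

```text
tool_pos: [0.5701, -0.0236, 0.0552]
wrist_force: [-1.9, -1.2, 0.5]
t 15.05 pos [ 0.5701 -0.0236  0.0552] stand [ 0.032  -0.0758  0.0552] rpy [-1.571 -0.    -1.68 ] w 0.0654 F [-1.9 -1.2  0.5] j [-0.14  0.21  1.54 -0.    1.4   1.54]
[ 1.2 -4.4 -1. ] yaw -0.0001
```

View pics/side11.png

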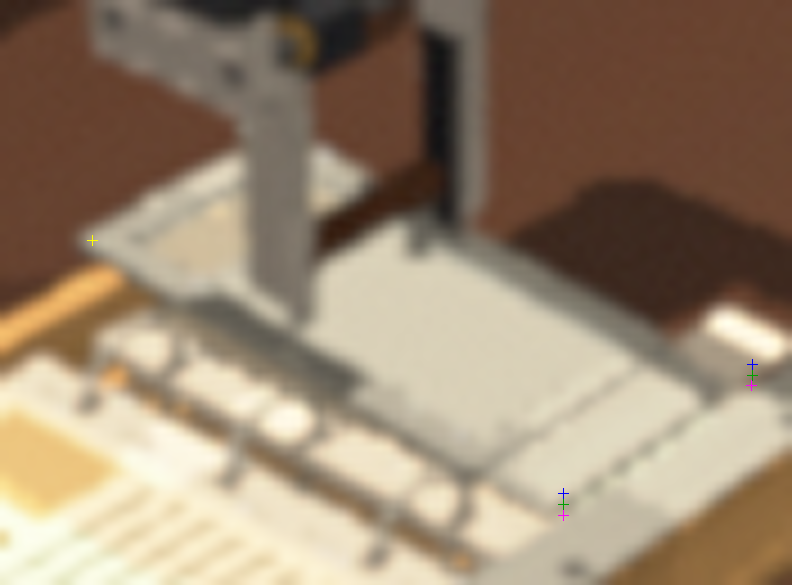

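```bash
python3 -m handwheel '[{"delta_pos":[1,0,-3],"yaw":0},{"delta_pos":[1,0,-6],"yaw":0},{"delta_pos":[1,0,-9],"yaw":0},{"delta_pos":[1,0,-12],"yaw":0}]' | egrep 'pos|force'
python3 -m handwheel '[{"delta_pos":[0,0,-2],"yaw":0},{"delta_pos":[0,0,-4],"yaw":0},{"delta_pos":[0,0,-5],"yaw":0},{"delta_pos":[0,0,-5],"yaw":0}]' | egrep 'pos|force'
python3 - <<'E'
from h import *
from bench import robot
delta([W((.011,-.077,.055))],STH-np.pi/2)
for n in("side","top"):
    s=robot.snapshot(n);pickle.dump(s,open(f'pics/{n}12.pkl','wb'))
    y,x=(160,262) if n=='side' else (160,290)
    cv2.imwrite(f'pics/{n}12.png',cv2.resize(s['image'][y:y+85,x:x+100,::-1],None,fx=7,fy=7,interpolation=cv2.INTER_CUBIC))
E
```

```text
tool_pos: [0.5577, -0.0233, 0.0551]
wrist_force: [-0.0, 0.0, -0.9]
tool_pos: [0.5527, -0.0227, 0.0552]
wrist_force: [-0.2, -0.5, -2.0]
t 15.9 pos [ 0.5527 -0.0227  0.0552] stand [ 0.0146 -0.0767  0.0552] rpy [-1.5717e+00 -1.0000e-04 -1.6800e+00] w 0.0656 F [-0.2 -0.5 -2. ] j [-0.14  0.17  1.58 -0.    1.39  1.54]
[ 0.3  0.2 -3.6] yaw -0.0001
```

View pics/side12.png

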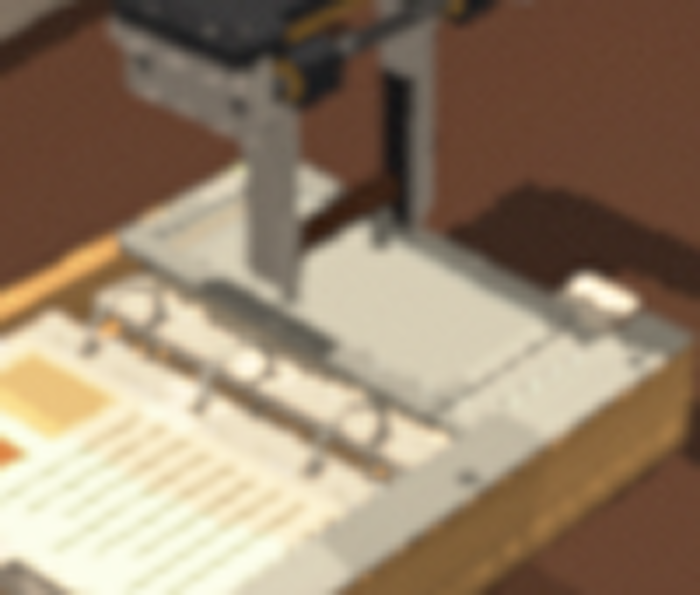

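View pics/top12.png

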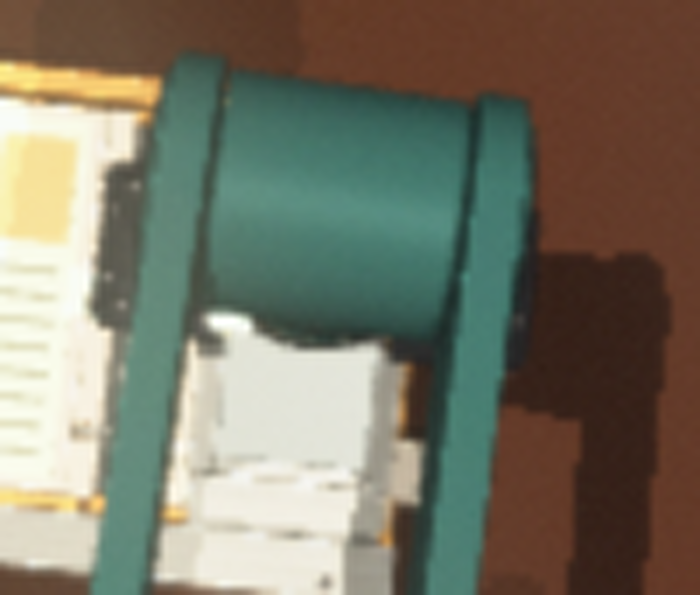

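```bash
python3 -m handwheel '[{"delta_pos":[0,0,-2],"yaw":0},{"delta_pos":[0,0,-4],"yaw":0},{"delta_pos":[0,0,-4],"yaw":0},{"delta_pos":[0,0,-4],"yaw":0}]' | egrep 'pos|force'
python3 - <<'E'
from h import *
from bench import robot
delta([W((.011,-.077,.047))],STH-np.pi/2)
s=robot.snapshot('side')
k=8;x0,y0=262,165
im=cv2.resize(s['image'][y0:y0+72,x0:x0+98,::-1],None,fx=k,fy=k,interpolation=cv2.INTER_CUBIC)
off=np.array([-.002,.001,0]);h=.0105
P=[W((h+.08,-.030,z))+off for z in(.040,.046,.052)]+[W((h+.08,-.124,z))+off for z in(.040,.046,.052)]
for i,u in enumerate(proj(s,P)): cv2.drawMarker(im,tuple(int(v) for v in ((u-[x0,y0]+.5)*k)),[(255,0,255),(0,160,0),(255,0,0)][i%3],0,11,1)
cv2.imwrite('pics/side13.png',im)
E
```

```text
tool_pos: [0.549, -0.0223, 0.0552]
wrist_force: [0.0, -0.0, -2.4]
t 16.4 pos [ 0.549  -0.0223  0.0552] stand [ 0.0109 -0.0768  0.0552] rpy [-1.5711e+00 -1.0000e-04 -1.6799e+00] w 0.0658 F [ 0.  -0.  -2.4] j [-0.14  0.16  1.59 -0.    1.39  1.54]
[0.2 8.2 0.1] yaw -0.0
```

View pics/side13.png

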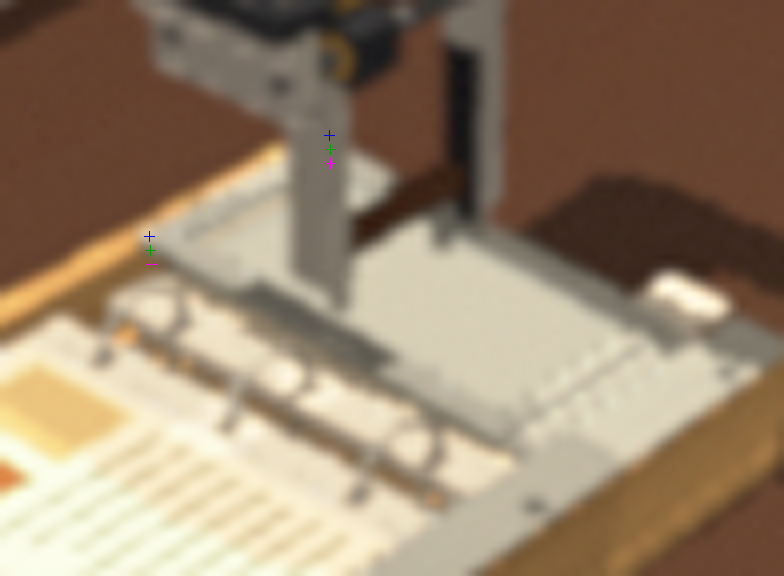

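```bash
python3 -m handwheel '[{"delta_pos":[0,-2,0],"yaw":0},{"delta_pos":[0,-4,0],"yaw":0},{"delta_pos":[0,-4,0],"yaw":0},{"delta_pos":[0,-3,0],"yaw":0},{"delta_pos":[0,-2,0],"yaw":0},{"delta_pos":[0,-1,0],"yaw":0},{"delta_pos":[0,0,0],"yaw":0},{"delta_pos":[0,1,0],"yaw":0},{"delta_pos":[0,2,0],"yaw":0},{"delta_pos":[0,2,0],"yaw":0}]' | egrep 'pos|force'
for i in 1 2 3; do python3 -m handwheel '[{"delta_pos":[0,0.5,0],"yaw":0},{"delta_pos":[0,1,0],"yaw":0},{"delta_pos":[0,1,0],"yaw":0}]' | egrep 'pos|force'; done
```

```text
tool_pos: [0.549, -0.0223, 0.0531]
wrist_force: [0.5, -0.5, -2.2]
tool_pos: [0.5492, -0.0223, 0.0523]
wrist_force: [-0.4, 0.1, -2.1]
tool_pos: [0.5494, -0.0223, 0.0515]
wrist_force: [-0.2, 0.7, -2.6]
tool_pos: [0.5495, -0.0224, 0.0506]
wrist_force: [0.3, -0.3, -1.5]
```

```bash
for i in 1 2 3 4; do python3 -m handwheel '[{"delta_pos":[0,0.5,0],"yaw":0},{"delta_pos":[0,1,0],"yaw":0},{"delta_pos":[0,1,0],"yaw":0}]' | egrep 'pos|force'; done
python3 - <<'E'
from h import *
from bench import robot
delta([W((.011,-.077,.047))],STH-np.pi/2)
s=robot.snapshot('side')
k=8;x0,y0=262,165
im=cv2.resize(s['image'][y0:y0+72,x0:x0+98,::-1],None,fx=k,fy=k,interpolation=cv2.INTER_CUBIC)
cv2.imwrite('pics/side14.png',im)
E
```

```text
tool_pos: [0.5495, -0.0224, 0.0497]
wrist_force: [1.8, 0.0, 0.1]
tool_pos: [0.5492, -0.0223, 0.0484]
wrist_force: [1.4, -0.4, -0.5]
tool_pos: [0.5491, -0.0223, 0.0473]
wrist_force: [1.0, -0.7, 0.4]
tool_pos: [0.5492, -0.0224, 0.0469]
wrist_force: [-0.8, -0.3, 3.3]
t 19.55 pos [ 0.5492 -0.0224  0.0469] stand [ 0.0112 -0.0768  0.0469] rpy [-1.5705e+00 -1.0000e-04 -1.6800e+00] w 0.0658 F [-0.8 -0.3  3.3] j [-0.14  0.17  1.6  -0.    1.37  1.54]
[ 0.2 -0.1 -0.2] yaw -0.0001
```

View pics/side14.png

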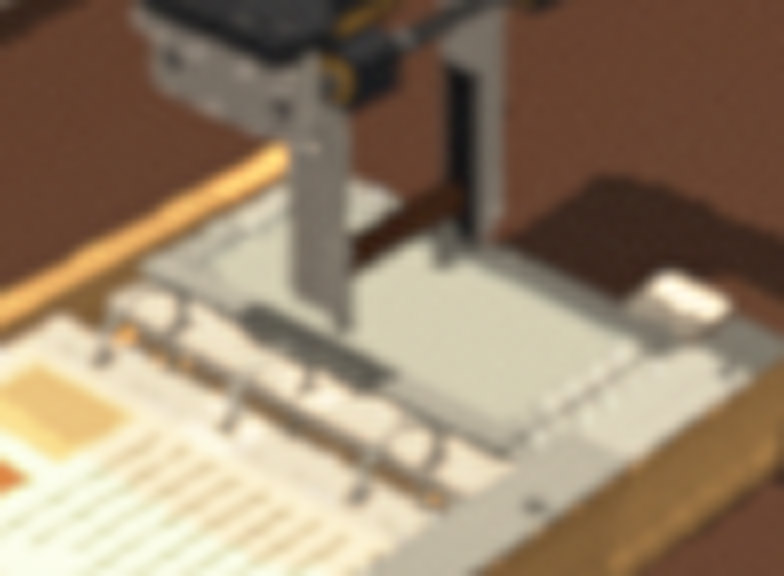

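```bash
python3 -m handwheel '[{"delta_pos":[0,0.5,0],"yaw":0},{"delta_pos":[0,1,0],"yaw":0},{"delta_pos":[0,1,0],"yaw":0}]' | egrep 'pos|force'; python3 -m handwheel '[{"delta_pos":[0,0,0],"yaw":0},{"delta_pos":[0,0,0],"yaw":0},{"delta_pos":[0,0,0],"yaw":0}]' | egrep 'pos|force'
```

```text
tool_pos: [0.5493, -0.0224, 0.0468]
wrist_force: [-2.9, -0.5, 8.7]
tool_pos: [0.5493, -0.0223, 0.0468]
wrist_force: [-2.1, 0.8, 7.3]
```

```bash
python3 -m handwheel '[{"delta_pos":[0,-0.5,0],"yaw":0},{"delta_pos":[0,-1,0],"yaw":0},{"delta_pos":[0,-1,0],"yaw":0}]' | egrep 'pos|force'; python3 -m handwheel '[{"delta_pos":[0,0,0],"yaw":0},{"delta_pos":[0,0,0],"yaw":0},{"delta_pos":[0,0,0],"yaw":0}]' 52
python3 - <<'E'
from h import *
from bench import robot
delta([W((.011,-.077,.047))],STH-np.pi/2)
s=robot.snapshot('side')
k=8;x0,y0=262,165
cv2.imwrite('pics/side15.png',cv2.resize(s['image'][y0:y0+72,x0:x0+98,::-1],None,fx=k,fy=k,interpolation=cv2.INTER_CUBIC))
E
```

```text
tool_pos: [0.5493, -0.0224, 0.0469]
wrist_force: [-0.8, -0.0, 5.7]
time: 20.8
tool_pos: [0.5486, -0.0222, 0.0455]
ee_rot: [-1.572, -0.0, -1.68]
wrist_force: [-0.7, 0.5, -0.3]
width: 0.0746
t 20.8 pos [ 0.5486 -0.0222  0.0455] stand [ 0.0105 -0.0767  0.0455] rpy [-1.5723e+00 -1.0000e-04 -1.6800e+00] w 0.0746 F [-0.7  0.5 -0.3] j [-0.14  0.17  1.6  -0.    1.37  1.54]
[ 0.3 -1.5  0.5] yaw -0.0001
```

View pics/side15.png

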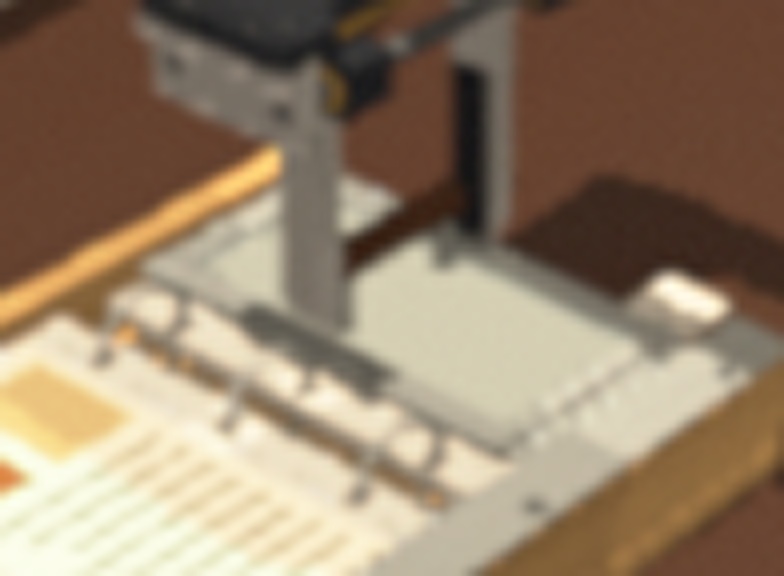

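Released with both fingers clear. Rising straight up and moving aside to look.

```bash
python3 -m handwheel '[{"delta_pos":[0,-10,0],"yaw":0},{"delta_pos":[0,-25,0],"yaw":0},{"delta_pos":[0,-45,0],"yaw":0},{"delta_pos":[0,-75,0],"yaw":0},{"delta_pos":[0,-110,0],"yaw":0},{"delta_pos":[0,-150,0],"yaw":0},{"delta_pos":[40,-160,0],"yaw":0},{"delta_pos":[85,-160,-20],"yaw":0},{"delta_pos":[130,-160,-40],"yaw":0},{"delta_pos":[175,-160,-60],"yaw":0},{"delta_pos":[220,-160,-80],"yaw":0},{"delta_pos":[260,-160,-100],"yaw":0}]'
python3 - <<'E'
from h import *
from bench import robot
for n in("side","top"):
    s=robot.snapshot(n);pickle.dump(s,open(f'pics/{n}16.pkl','wb'))
    y,x=(150,225) if n=='side' else (160,255)
    cv2.imwrite(f'pics/{n}16.png',cv2.resize(s['image'][y:y+100,x:x+132,::-1],None,fx=6,fy=6,interpolation=cv2.INTER_CUBIC))
E
```

```text
time: 22.05
tool_pos: [0.4204, -0.2718, 0.2084]
ee_rot: [-1.568, -0.002, -1.68]
wrist_force: [0.9, 0.1, 0.9]
width: 0.0753
```

View pics/side16.png

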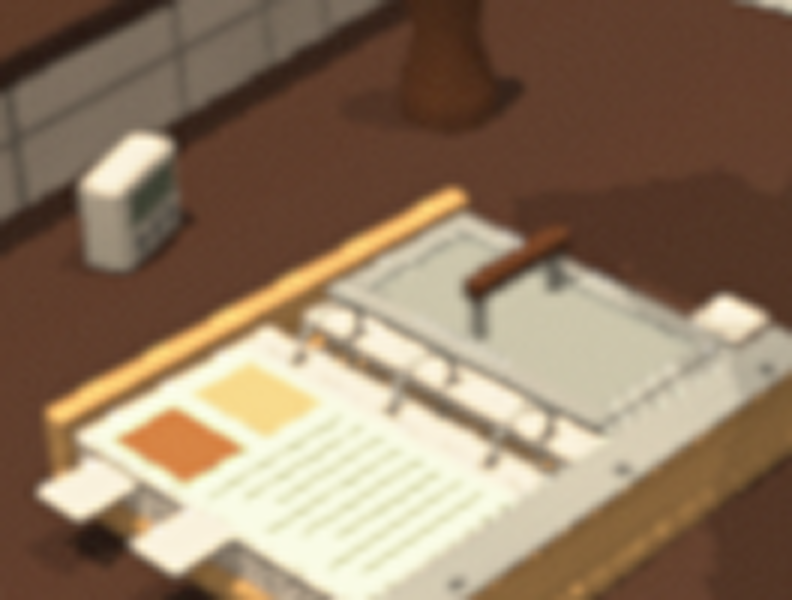

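View pics/top16.png

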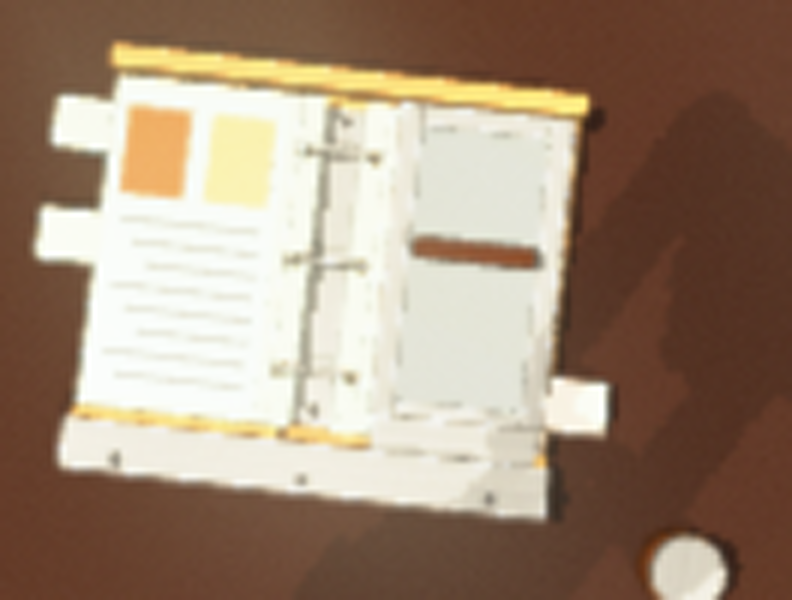

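```bash
python3 - <<'E'
from h import *
import h
from bench import robot
h.ST=np.array([.5445,.0562])
s=pickle.load(open('pics/top16.pkl','rb'))
f=lambda c:(255+(c[0]+.5)/6-.5,160+(c[1]+.5)/6-.5)
a=h.inS(ray(s,f((413,246)),.0705));b=h.inS(ray(s,f((540,259)),.0705))
print(a,b,(a+b)/2,'tongue x',(a+b)[0]/2-.116,'yaw',np.arctan2(a[0]-b[0],a[1]-b[1]))
o=robot.get_obs();print(o['time'],o['tool_pos'],o['qvel'].round(3),o['wrist_force'].round(1))
E
```

```text
[ 0.01186359 -0.04437527  0.0705    ] [ 0.01211039 -0.11159649  0.0705    ] [ 0.01198699 -0.07798588  0.0705    ] tongue x -0.10401301107288946 yaw -0.003671482860994688
22.15 [ 0.41889396 -0.27416893  0.20812641] [0.083 0.002 0.    0.072 0.007 0.053] [ 0.1  1.  -1. ]
```

```bash
python3 -m handwheel '[{"delta_pos":[0,0,0],"yaw":0},{"delta_pos":[0,0,0],"yaw":0},{"delta_pos":[0,0,0],"yaw":0},{"delta_pos":[0,0,0],"yaw":0}]'; python3 -c "
from bench import robot
print(robot.close_job())"
```

```text
time: 22.55
tool_pos: [0.4222, -0.2687, 0.2065]
ee_rot: [-1.571, 0.0, -1.678]
wrist_force: [0.5, -0.1, -0.4]
width: 0.0747
the job is handed in; nothing more can be done
None
```

I turned the top leaf by its tab and laid it on the left. Then I fitted the clear cover under the lip, lowered it until it was seated, released it, moved the arm clear and handed the job in at about 22.6 s. The hand-in gives no verdict.

**Cover fit:** my last top-view measurement, in the stand's frame, put the front edge at x ≈ -104 mm (limits -114 to -99). Sideways it is at y ≈ -78 mm (middle -77), and it is square within 0.004 rad. I judged it flat from the contact: it came to a hard stop at the expected height under about 8 N, and the pictures agree.

**Back end raised:** the back end was about 47–52 mm up while the front edge was under the lip (at least 44 needed). That comes from the arm's height and the tilt, with one picture giving about 46 mm; I had no direct reading.

**Leaves:** the pictures show the top leaf flat on the left and the next leaf still flat on the right. I did not measure their angles.

**Other things:** nothing else looked moved in the last pictures, but I did not measure the positions of the bystanders.

**Disagreement:** camera and arm differed by about 2 mm in x and 1 mm in y, which I corrected before fitting the cover. On the left side the tab sat about 5 mm further out than I expected and pushed sideways with about 9 N. I eased the arm outward to relieve this before letting go.

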